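# Bring the single dish to the pointer of a hand turntable and set its brake

### The arm

A 6-joint arm with a two-finger parallel gripper is mounted at the origin on a cart in front of the work surface, level with it; the furniture and walls round the work are solid. World frame = base frame: x ahead of the robot, y to its left, z up, the work surface at z = 0. Lengths are in m, angles in degrees, forces in N, time in s.
With the tool pointing down it reaches from about 0.375 to 0.9 m from the base axis. Payload 3.1 kg.
Tool frame: the origin (TCP) lies on the centre line of the jaws, within the pads' length; the fingertips stand bot.nose_length ahead of it and the grasp point (between the pads) lies 2 mm behind it (bot.nose_length is the distance from the TCP to the fingertips, in m); z points along the fingers, y is the direction in which the jaws open and shut (so a half turn about z gives the same grasp; the last joint's range is limited). The gripper opens to 87 mm and grips with 3 to 60 N. Pads are 19 mm wide; open, the fingers measure 117 mm over their backs; the gripper's body (75 mm by 190 mm) begins 51 mm behind the grasp point.
Start: joints at [-85.514, 30.224, 82.088, -0, 67.689, -10.227], TCP at [0.159, -0.604, 0.24] pointing down, gripper open.
Joint ranges: [-176.69, 176.69], [-43.24, 126.21], [12.49, 139.97], [-82, 262], [0, 151.66], [-163.58, 163.58]. Speed limits (degrees/s): [159.86, 159.86, 180, 180, 180, 180].

### API

Orientations are given as a 3x3 rotation matrix whose columns are the frame's x, y, z axes.
In Python, from rig import bot, optics, hand_in gives the robot as it stands. The module is installed in compiled form; this text tells all that it offers.
- The arm moves only by the tool move_arm, never from a script. Its argument "series" is a list of rows, each a list of 5 numbers: the shift along the tool's x, y, z in m, then the turn about the tool's z in rad, then the finger opening in m, from 0 to 0.087. In form: [[dx, dy, dz, roll, grip], ...]. A call has 1 to 5 rows; each row is the pose to reach, as a shift and turn from the pose measured when the call began, along the tool's axes at that moment; what a row does not reach only later rows make up. A row lasts 1/8 s, in which the tool goes at most 62.5 mm and 10.7 degrees, less where a joint would pass 70% of its speed; a pose out of reach is approached as far as the arm can. A call with a gripper value outside its range is refused whole. The fingers move at their own pace and stop on an object; the grip force is fixed at half the most. Time passes only in rows, so rows that repeat a pose let the fingers close. It gives the time, the measured TCP pose, the force and the opening at its end, in the units of the state.
- bot.read_state(): the state, without advancing time (a new reading comes with each control period).
- optics.capture(name): name is "side" or "top" or "wrist"; returns the picture (400x640x3 uint8, red, green, blue); there is no depth.
- optics.camera_params(name): a dict with "vfov" (degrees; the focal length in pixels is half the picture's height over the tangent of half this angle, whatever the lens; pixels are square), "cx", "cy" (the principal point, pixels), "world_from_camera" (4x4, takes a point from camera to world coordinates); the wrist camera has in their place "hand_eye" (4x4, takes a point from camera to tool coordinates, whose origin is the TCP and whose axes are the flange's). Camera axes: x right, y down, z forward; pixel columns grow to the right and rows downward; lengths in m; the calibration is good to about 2 mm. A picture is of the moment at which its call begins: read the wrist's pose just before it. camera_params takes no time and is no camera call.
- hand_in(): hands the job in, once; it reports no verdict.
The state is a dict: "time_s": time; "joint_positions": joint angles; "qvel": joint speeds; "tau": joint torques, N m; "position": TCP position; "tcp_rot": TCP orientation; "force": force on the tool from outside, world axes, zero at the start; "moment": the same for the moment, N m; "opening": opening from 0.0 (shut) to 1.0 (fully open).
Only numpy, scipy, OpenCV 4.12 (cv2) and the standard library are available. Lean on these libraries where they do the work, as an engineer would, in place of code of your own. Each camera call takes 0.05 s, during which the arm holds its last target. There are 200 camera calls.

### The job

With a fingertip, push gently on the upright posts of the small three-spoked turntable, either way round, until the single culture dish on it (not the double or the stack of three) stands centred in line with the stand's fixed pointer. Then push the brake lever beside it round to its far stop, without shifting the turntable again, and come clear. Only push: pinch or lift nothing, do not touch the dishes, and leave the other things on the bench where they are.

Things in the scene. Friction and masses are not known exactly. Their poses are not given: they have to be found in the camera images.
- stand: Grey fixed stand of the turntable. Origin on the bench (z = 0) on the turntable's vertical axis. Its -x axis runs to the fixed pointer, its -y axis to the brake block. It stands on levelling feet, partly over a flat tray with a 21 mm rim: round plate 144 mm across, 22 to 31 mm above the bench, flat tongues (tops 28 mm up) to the pointer block and the brake block. It is fixed; place and yaw vary.
- turntable: Aluminium disc, 170 mm across, 11 mm thick, turning both ways without end about the stand's axis; stiff: about 1.2 N at a post, stays where left. Origin on the axis at its underside, 44 mm above the bench (top 55 mm). Three dishes are fixed on it, centres 52 mm from the axis, 120 degrees apart; between them three spokes (tops 54 mm up) leave the rim, each ending in an upright post.
- index (a point): Place on the stand, 52 mm from the axis towards the pointer and 56 mm above the bench, where the single dish's centre belongs.
- pointer_tip (a point): Tip of the fixed arrow-nosed aluminium pointer, 136 mm from the axis, 55 mm above the bench (the pointer block behind it is 20 x 24 mm, its top also 55 mm up).
- single_center (a point): Centre of the single dish's underside; turns with the turntable.
- single_dish: The single culture dish, 58 mm across, 15 mm high, top at 71 mm above the bench, fixed on the turntable. Origin under its centre.
- double_dish: Two culture dishes on each other, 58 mm across, 30 mm high, top at 86 mm, fixed on the turntable. Origin under its centre.
- triple_dish: Stack of three culture dishes, 60 mm across, 45 mm high, top at 101 mm, fixed on the turntable. Origin under its centre.
- post_0 (a point): Centre of the 15 mm black ball on one steel post (12 mm thick, 110 mm from the axis, rising from its spoke to 102 mm above the bench); ball centre 94 mm up. This post is 60 degrees counterclockwise (from above) of the single dish, before the double dish.
- post_1 (a point): The same on the post between the double dish and the stack of three, opposite the single dish.
- post_2 (a point): The same on the post between the stack of three and the single dish.
- brake: Flat steel lever (top 60 mm up) on a grey block (44 x 44 mm, top 50 mm up), with an upright post and ball at its end; turns about a vertical axis. It points away from the turntable: off, 17 to 32 degrees to the stand's -x side; at its far stop, 31 degrees to the +x side (counterclockwise from above). About 1 N at the ball, stays where left. Origin on the pivot, 50 mm up.
- brake_pivot (a point): Point on the brake lever's pivot axis, 165 mm from the turntable's axis along the stand's -y, 62 mm above the bench. Setting the brake does not move the turntable.
- brake_knob (a point): Centre of the 15 mm black ball on the brake lever's 12 mm thick post, 65 mm from the pivot and 93 mm above the bench.
- beaker: Small empty beaker, 55 mm across, 71 mm high, loose bystander; origin under its centre.
- dropper: White bottle with a cap, 38 mm across, 82 mm high, loose bystander; origin under its centre.
- small_dropper: Small white bottle with a cap, 31 mm across, 58 mm high, loose bystander standing between the pointer and the brake; origin under its centre.
- marker: Marker pen, 135 mm long, 17 mm thick, lying loose; bystander.
- reagent: White reagent bottle with a cap, 60 mm across, 120 mm high, loose bystander; origin under its centre.
- tape: Roll of tape, 98 mm across, 25 mm high, lying loose; bystander.

How it is judged:
By the outcome, as a careful person would: the job done as asked, in the order asked, and still so for the second after the job is handed in, with the robot touching nothing.
It also fails if it takes over 72 s, if anything falls off the work surface, if the arm or the gripper's body presses on something with over 40 N, if the wrist force passes 120 N, or if a joint passes its speed limit or range.

## Working session

There is one attempt and no reset: what is moved stays moved. The work goes in short steps, Python scripts to look and compute and a tool call to move; the robot and the scene stay as the last step left them, time stands still between calls to the robot, and variables do not carry over. Pictures are saved under pics/ and viewed, on a budget of 10 in all, crops included, one or two more only if the job needs it, and the job is handed in when it is done.

Besides the shell and the picture viewer there is one more tool, called as a command line: name --pt "numbers of a row" for each row, then --argument value for the rest. move_arm: Moves the arm, as the interface text tells. Its arguments: {"type":"object","properties":{"series":{"type":"array"}},"required":["series"]}

```bash
mkdir -p pics; python3 - <<'E'
from rig import bot, optics
import cv2, numpy as np
s=bot.read_state(); print(s, bot.nose_length)
for n in ("top","side"):
    im=optics.capture(n); cv2.imwrite(f"pics/{n}0.png",im[:,:,::-1]); p=optics.camera_params(n); print(n,p)
print(optics.camera_params("wrist"))
E
```

```text
{'time_s': 0.0, 'joint_positions': array([-8.55125283e+01,  3.02781529e+01,  8.21590597e+01, -3.01737218e-04,
        6.76898023e+01, -1.02266336e+01]), 'qvel': array([-0.05071042, -0.00489368, -0.0559439 , -0.02251149, -0.00394743,
       -0.04932275]), 'tau': array([ 3.01256323e-04, -4.40032625e+01, -1.76593852e+01,  6.33415324e-02,
        5.82923472e-02, -1.61487515e-04]), 'position': array([ 0.15872404, -0.6037603 ,  0.23856549]), 'tcp_rot': array([[ 9.67204778e-01,  2.53997806e-01, -1.78304066e-04],
       [ 2.53997571e-01, -9.67202332e-01,  2.20964902e-03],
       [ 3.88789894e-04, -2.18247188e-03, -9.99997543e-01]]), 'force': array([-0.39898773, -0.80026141, -0.9009338 ]), 'moment': array([ 0.0057891 ,  0.03537395, -0.0362324 ]), 'opening': 1.0026851745478207} 0.017
top {'vfov': 55.798446344328426, 'cx': 323.73832542643265, 'cy': 199.88388667182807, 'world_from_camera': array([[-0.00300215, -0.98406921,  0.17776043,  0.32315253],
       [-0.99998795,  0.00364471,  0.00328828,  0.09523973],
       [-0.00388378, -0.17774841, -0.9840683 ,  1.22158993],
       [ 0.        ,  0.        ,  0.        ,  1.        ]])}
side {'vfov': 48.2338174869914, 'cx': 330.32612598872396, 'cy': 199.42367880285647, 'world_from_camera': array([[-0.6877845 , -0.5109289 ,  0.51565894, -0.27893488],
       [-0.72588544,  0.49047339, -0.48220968,  0.86383947],
       [-0.00654213, -0.70596566, -0.70821585,  1.18110027],
       [ 0.        ,  0.        ,  0.        ,  1.        ]])}
{'vfov': 67.79531018005414, 'cx': 318.30757363135154, 'cy': 193.4832431029027, 'hand_eye': array([[ 7.33906137e-04, -9.58425940e-01, -2.85340462e-01,
         7.91102585e-02],
       [ 9.99999657e-01,  8.12911283e-04, -1.58440111e-04,
        -3.05191260e-04],
       [ 3.83809594e-04, -2.85340248e-01,  9.58426208e-01,
        -1.46681182e-01],
       [ 0.00000000e+00,  0.00000000e+00,  0.00000000e+00,
         1.00000000e+00]])}
```

View pics/top0.png

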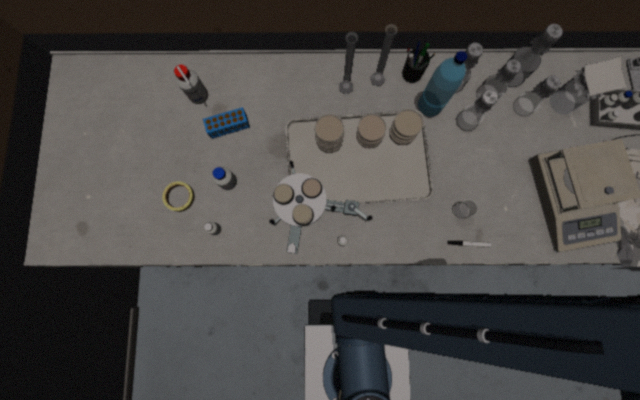

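View pics/side0.png

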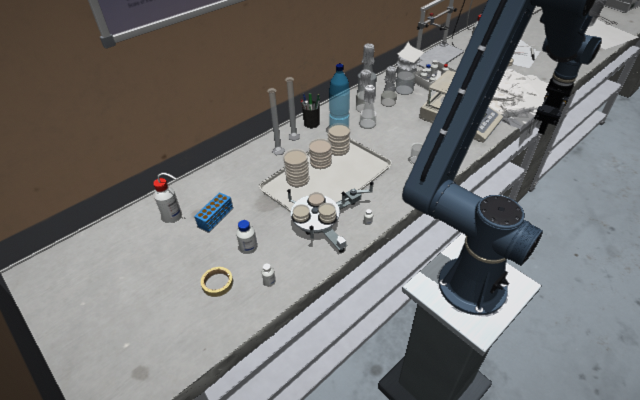

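The top view shows the turntable near (300,200), the pointer block near (293,245) and the brake lever near (350,208). In the side view the turntable is near (315,212). I'll zoom in on both.

```bash
python3 - <<'E'
import cv2, numpy as np
a=cv2.imread("pics/top0.png")[160:260,255:385]; b=cv2.imread("pics/side0.png")[170:260,265:395]
a=cv2.convertScaleAbs(cv2.resize(a,None,fx=6,fy=6,interpolation=cv2.INTER_CUBIC),alpha=1.6)
b=cv2.convertScaleAbs(cv2.resize(b,None,fx=6,fy=6,interpolation=cv2.INTER_CUBIC),alpha=1.3)
cv2.imwrite("pics/za.png",a);cv2.imwrite("pics/zb.png",b)
E
```

```text
(no output)
```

View pics/za.png

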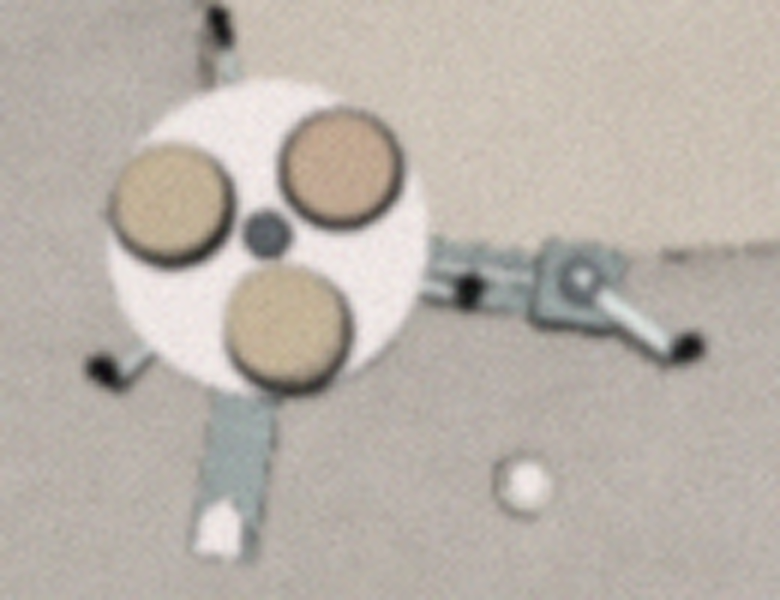

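View pics/zb.png

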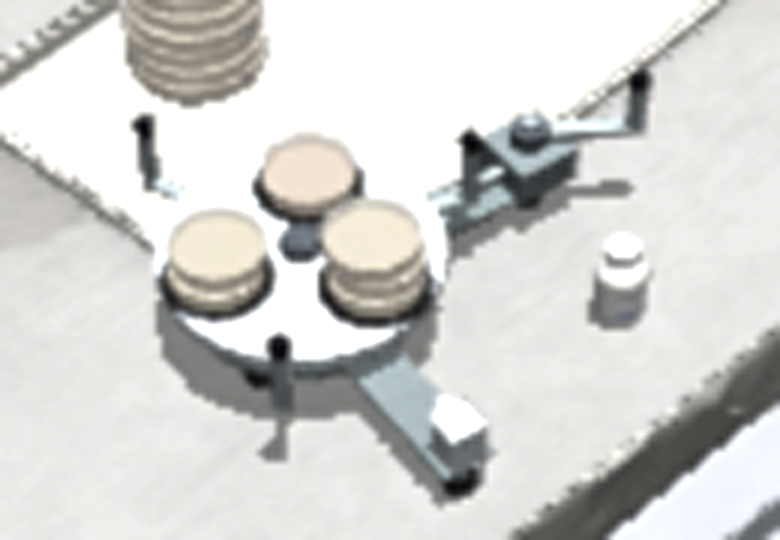

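Single dish: the pinkish one at upper right in the top crop (342,168). The double is at (172,205) and the triple at (289,325). The posts are at (218,22), (103,370) and (470,290), the pointer tip at about (222,500) and the brake knob at (686,347). Next I'll fit a model to these.

```bash
cat > h.py <<'E'
import numpy as np, cv2
from rig import bot, optics
from scipy.optimize import least_squares
def cam(n, st=None):
    p=optics.camera_params(n); f=200/np.tan(np.radians(p["vfov"]/2))
    if n=="wrist":
        T=np.eye(4);T[:3,:3]=st["tcp_rot"];T[:3,3]=st["position"];T=T@p["hand_eye"]
    else: T=p["world_from_camera"]
    return f,p["cx"],p["cy"],T
def proj(c,X):
    f,cx,cy,T=c; q=(np.asarray(X)-T[:3,3])@T[:3,:3]
    return np.stack([cx+f*q[...,0]/q[...,2],cy+f*q[...,1]/q[...,2]],-1)
def ray(c,uv,z):
    f,cx,cy,T=c; d=T[:3,:3]@np.array([(uv[0]-cx)/f,(uv[1]-cy)/f,1]); o=T[:3,3]
    return o+d*(z-o[2])/d[2]
def pol(p,r,a,z): a=np.radians(a); return [p[0]+r*np.cos(a),p[1]+r*np.sin(a),z]
# p = x,y,yaw(stand),table(world angle of single dish),brake lever world angle
def model(p):
    x,y,yaw,th,b=p; P=pol(p,.165,yaw-90,.062)
    return dict(p0=pol(p,.11,th+60,.094),p1=pol(p,.11,th+180,.094),p2=pol(p,.11,th-60,.094),
      s=pol(p,.052,th,.071),d=pol(p,.052,th+120,.086),t=pol(p,.052,th-120,.101),
      tip=pol(p,.136,yaw+180,.055),piv=P,knob=pol(P,.065,b,.093))
def fit(obs,p0,free=(0,1,2,3,4),loss="soft_l1"):
    p0=np.array(p0,float); sc=np.array([.01,.01,1,1,1]); fr=list(free)
    def full(q): p=p0.copy(); p[fr]+=q*sc[fr]; return p
    def res(q):
        m=model(full(q)); return np.concatenate([proj(c,m[k])-uv for c,d in obs for k,uv in d.items()])
    r=least_squares(res,np.zeros(len(fr)),loss=loss); p=full(r.x)
    i=0; R=res(r.x)
    for c,d in obs:
        print({k:np.round(R[i+2*j:i+2*j+2],1).tolist() for j,k in enumerate(d)}); i+=2*len(d)
    return p
def unz(d,x0,y0,s): return {k:np.array([x0+(u+.5)/s-.5,y0+(v+.5)/s-.5]) for k,(u,v) in d.items()}
E
python3 - <<'E'
from h import *
A=unz(dict(p0=(218,22),p1=(103,368),p2=(470,290),s=(342,166),d=(174,205),t=(289,325),tip=(222,500),piv=(582,278),knob=(686,345)),255,160,6)
B=unz(dict(p0=(144,125),p1=(279,345),p2=(470,140),s=(310,170),d=(217,245),t=(372,235),knob=(640,80)),265,170,6)
ct,cs=cam("top"),cam("side")
p=[.5,.1,0,40,-30]
for o in ([(ct,A)],[(cs,B)],[(ct,A),(cs,B)]):
    p=fit(o,p); print(np.round(p,4))
for k,v in model(p).items(): print(k,np.round(v,3))
print("small",ray(ct,(255+525/6,160+485/6),.058),"stack near",ray(ct,(330,122),.1),ray(ct,(330,135),.02))
E
```

```text
{'p0': [0.1, -0.1], 'p1': [-0.3, 0.8], 'p2': [0.3, -0.2], 's': [-0.2, 0.2], 'd': [-1.0, -0.9], 't': [-0.7, -0.3], 'tip': [1.3, -0.3], 'piv': [0.1, 0.3], 'knob': [0.7, 0.5]}
[   0.5353    0.1756   -7.9711  -47.26   -128.0335]
{'p0': [0.2, 0.5], 'p1': [-0.0, 0.6], 'p2': [0.2, 0.5], 's': [-0.3, -0.5], 'd': [-0.3, -0.5], 't': [0.3, -0.7], 'knob': [-0.0, -0.0]}
[   0.5365    0.1761   -9.0268  -47.5177 -125.7973]
{'p0': [0.1, -0.3], 'p1': [-0.5, 0.6], 'p2': [0.1, -0.3], 's': [-0.2, 0.1], 'd': [-1.1, -1.1], 't': [-0.8, -0.5], 'tip': [1.1, -0.5], 'piv': [0.0, 0.3], 'knob': [0.7, 0.4]}
{'p0': [0.3, 0.6], 'p1': [0.3, 0.7], 'p2': [0.3, 0.5], 's': [-0.1, -0.4], 'd': [-0.1, -0.4], 't': [0.5, -0.6], 'knob': [-0.1, 0.1]}
[   0.5357    0.1759   -8.1433  -47.4043 -127.7231]
p0 [0.643 0.2   0.094]
p1 [0.461 0.257 0.094]
p2 [0.503 0.071 0.094]
s [0.571 0.138 0.071]
d [0.551 0.225 0.086]
t [0.485 0.165 0.101]
tip [0.401 0.195 0.055]
piv [0.512 0.013 0.062]
knob [ 0.473 -0.039  0.093]
small [0.40540002 0.04192216 0.058     ] stack near [0.77369728 0.07862055 0.1       ] [0.7600637  0.07770741 0.02      ]
```

```bash
cat >> h.py <<'E'
def toolframe(ya): # tool down, y axis at world angle ya deg
    y=np.array([np.cos(np.radians(ya)),np.sin(np.radians(ya)),0]); z=np.array([0,0,-1.]); return np.stack([np.cross(y,z),y,z],1)
def plan(way,start=None,grip=0.0):
    """way: list of (x,y,z,yang) one per row; prints calls of 5 rows, from measured start, then from planned poses"""
    if start is None:
        s=bot.read_state(); R=s["tcp_rot"]; start=(*s["position"],np.degrees(np.arctan2(R[1,1],R[0,1])))
    for i in range(0,len(way),5):
        R=toolframe(start[3]); rows=[]
        for w in way[i:i+5]:
            d=R.T@(np.array(w[:3])-start[:3]); r=-np.radians((w[3]-start[3]+180)%360-180)
            rows.append([*(float(round(v,4)) for v in d),float(round(r,3)),grip])
        print(np.round(start,3),"->",np.round(way[min(i+4,len(way)-1)],3)); print(rows); start=way[min(i+4,len(way)-1)]
def lin(a,b,n): a,b=np.array(a),np.array(b); return [tuple(a+(b-a)*k/n) for k in range(1,n+1)]
E
python3 - <<'E'
from h import *
s=bot.read_state(); a=(*s["position"],-75.3)
plan(lin(a,(.629,.242,.24,102.6),20))
E
```

```text
[  0.159  -0.604   0.239 -75.288] -> [  0.276  -0.392   0.239 -30.825]
[[0.0335, -0.0349, -0.0001, -0.155, 0.0], [0.067, -0.0699, -0.0001, -0.31, 0.0], [0.1005, -0.1048, -0.0002, -0.466, 0.0], [0.1339, -0.1397, -0.0003, -0.621, 0.0], [0.1674, -0.1747, -0.0003, -0.776, 0.0]]
[  0.276  -0.392   0.239 -30.825] -> [ 0.394 -0.181  0.239 13.65 ]
[[0.0484, -0.0015, -0.0001, -0.155, 0.0], [0.0967, -0.003, -0.0001, -0.31, 0.0], [0.1451, -0.0044, -0.0002, -0.466, 0.0], [0.1935, -0.0059, -0.0003, -0.621, 0.0], [0.2418, -0.0074, -0.0003, -0.776, 0.0]]
[ 0.394 -0.181  0.239 13.65 ] -> [5.1100e-01 3.1000e-02 2.4000e-01 5.8125e+01]
[[0.0355, 0.0328, -0.0001, -0.155, 0.0], [0.0711, 0.0657, -0.0001, -0.31, 0.0], [0.1066, 0.0985, -0.0002, -0.466, 0.0], [0.1422, 0.1313, -0.0003, -0.621, 0.0], [0.1777, 0.1642, -0.0003, -0.776, 0.0]]
[5.1100e-01 3.1000e-02 2.4000e-01 5.8125e+01] -> [  0.629   0.242   0.24  102.6  ]
[[0.0024, 0.0483, -0.0001, -0.155, 0.0], [0.0047, 0.0967, -0.0001, -0.31, 0.0], [0.0071, 0.145, -0.0002, -0.466, 0.0], [0.0095, 0.1933, -0.0003, -0.621, 0.0], [0.0118, 0.2417, -0.0003, -0.776, 0.0]]
```

move_arm --pt "0.0335 -0.035 0 -0.155 0" --pt "0.067 -0.07 0 -0.31 0" --pt "0.1 -0.105 0 -0.465 0" --pt "0.134 -0.14 0 -0.62 0" --pt "0.167 -0.175 0 -0.775 0"

```text
time_s: 0.72
position: [0.2763, -0.3905, 0.2388]
tcp_rot: [[0.509, 0.861, -0.0], [0.861, -0.509, 0.003], [0.002, -0.001, -1.0]]
force: [1.0, -0.2, 0.4]
opening: 0.517
```

move_arm --pt "0.048 -0.0015 0 -0.155 0" --pt "0.097 -0.003 0 -0.31 0" --pt "0.145 -0.0045 0 -0.465 0" --pt "0.193 -0.006 0 -0.62 0" --pt "0.242 -0.007 0 -0.775 0"

```text
time_s: 1.35
position: [0.3939, -0.1772, 0.2392]
tcp_rot: [[-0.243, 0.97, -0.0], [0.97, 0.243, 0.003], [0.003, 0.0, -1.0]]
force: [0.3, 0.3, 0.4]
opening: 0.016
```

move_arm --pt "0.0355 0.033 0 -0.155 0" --pt "0.071 0.066 0 -0.31 0" --pt "0.107 0.0985 0 -0.465 0" --pt "0.142 0.131 0 -0.62 0" --pt "0.178 0.164 0 -0.775 0"

```text
time_s: 1.98
position: [0.5102, 0.0368, 0.2395]
tcp_rot: [[-0.855, 0.518, -0.001], [0.518, 0.855, 0.003], [0.002, 0.002, -1.0]]
force: [0.9, -1.0, -0.2]
opening: 0.006
```

move_arm --pt "0.002 0.047 0 -0.155 0" --pt "0.005 0.095 0 -0.31 0" --pt "0.007 0.142 0 -0.465 0" --pt "0.009 0.19 0 -0.62 0" --pt "0.012 0.237 0 -0.775 0"

```text
time_s: 2.6
position: [0.6231, 0.2471, 0.2394]
tcp_rot: [[-0.972, -0.233, -0.002], [-0.233, 0.972, 0.002], [0.001, 0.002, -1.0]]
force: [1.0, -0.4, -0.6]
opening: 0.006
```

```bash
python3 - <<'E'
from h import *
s=bot.read_state(); im=optics.capture("wrist"); np.save("w0.npy",s["position"]);np.save("w0r.npy",s["tcp_rot"])
cv2.imwrite("pics/w0.png",im[:,:,::-1]); print(s["position"],s["tcp_rot"])
E
```

```text
[0.62311674 0.24708179 0.23935872] [[-0.97246461 -0.23304473 -0.00165558]
 [-0.23304797  0.97246287  0.00214671]
 [ 0.00110971  0.00247343 -0.99999633]]
```

View pics/w0.png

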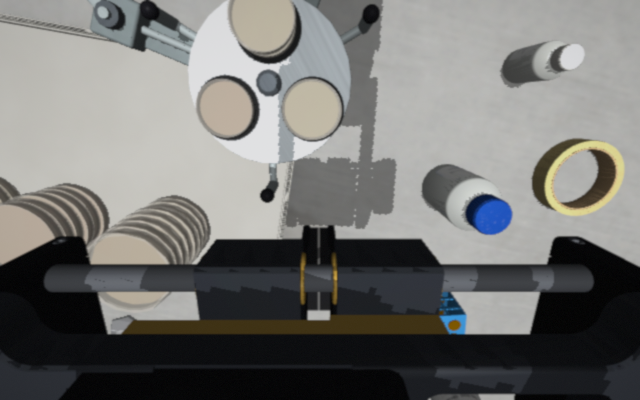

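In the wrist view, post_0 is at (267,195), post_1 at (370,14) and post_2 at (150,10). The single is at (226,108), the double at (312,109) and the hub at (269,82). The pivot is at (107,13). I'll refine the fit and plan the push.

```bash
cat > obs.py <<'E'
from h import *
A=unz(dict(p0=(218,22),p1=(103,368),p2=(470,290),s=(342,166),d=(174,205),t=(289,325),tip=(222,500),piv=(582,278),knob=(686,345)),255,160,6)
B=unz(dict(p0=(144,125),p1=(279,345),p2=(470,140),s=(310,170),d=(217,245),t=(372,235),knob=(640,80)),265,170,6)
W={k:np.array(v,float) for k,v in dict(p0=(267,195),p1=(370,14),p2=(150,10),s=(226,108),d=(312,109),piv=(107,13)).items()}
ct,cs=cam("top"),cam("side"); cw=cam("wrist",dict(position=np.load("w0.npy"),tcp_rot=np.load("w0r.npy")))
E
python3 - <<'E'
from obs import *
print(fit([(cw,W)],[.5357,.1759,-8.14,-47.4,-127.7],free=(0,1,2,3)))
p=fit([(cw,W),(ct,A),(cs,B)],[.5357,.1759,-8.14,-47.4,-127.7]); print(p); np.save("p.npy",p)
# stack top height by side/top consistency
for z in (.1,.13,.16): print(z,ray(ct,(330,122),z)[:2],ray(cs,(296,155),z)[:2])
# approach: descend TCP to z so that tip is at .078
a=p[3]+60; x,y=p[:2]
wa=pol(p,.111,a+20,.24); wb=pol(p,.111,a+20,.093)
s=bot.read_state()
plan([(*wa,a+90)]+lin((*wa,a+90),(*wb,a+90),4))
E
```

```text
{'p0': [0.4, -0.6], 'p1': [0.6, -0.2], 'p2': [0.3, 0.1], 's': [-2.2, 0.2], 'd': [0.1, 0.7], 'piv': [-0.5, -0.1]}
[   0.53751791    0.17529688   -8.7364151   -47.27573479 -127.7       ]
{'p0': [0.5, -0.8], 'p1': [0.8, -0.4], 'p2': [0.4, -0.1], 's': [-2.1, -0.0], 'd': [0.3, 0.5], 'piv': [-0.5, -0.1]}
{'p0': [0.2, -0.8], 'p1': [-0.3, 0.2], 'p2': [0.3, -0.8], 's': [-0.1, -0.5], 'd': [-0.9, -1.6], 't': [-0.6, -1.0], 'tip': [0.9, -1.0], 'piv': [0.1, 0.2], 'knob': [0.7, 0.5]}
{'p0': [0.1, 0.4], 'p1': [0.1, 0.3], 'p2': [0.1, 0.2], 's': [-0.4, -0.7], 'd': [-0.3, -0.7], 't': [0.3, -0.9], 'knob': [-0.1, 0.1]}
[   0.53728804    0.17537465   -8.64866935  -47.28838072 -127.92742033]
0.1 [0.77369728 0.07862055] [0.7712949  0.05797952]
0.13 [0.76164623 0.07906507] [0.74215154 0.08034174]
0.16 [0.74959517 0.0795096 ] [0.71300818 0.10270396]
[  0.626   0.253   0.239 103.839] -> [6.31000e-01 2.35000e-01 9.30000e-02 1.02712e+02]
[[-0.0006, -0.018, -0.0005, 0.02, 0.0], [-0.0006, -0.018, 0.0362, 0.02, 0.0], [-0.0006, -0.018, 0.073, 0.02, 0.0], [-0.0006, -0.018, 0.1097, 0.02, 0.0], [-0.0006, -0.018, 0.1465, 0.02, 0.0]]
```

move_arm --pt "-0.0005 -0.018 0 0.02 0" --pt "-0.0005 -0.018 0.036 0.02 0" --pt "-0.0005 -0.018 0.073 0.02 0" --pt "-0.0005 -0.018 0.11 0.02 0" --pt "-0.0005 -0.018 0.1465 0.02 0"

```text
time_s: 3.28
position: [0.6309, 0.2343, 0.0916]
tcp_rot: [[-0.976, -0.217, 0.003], [-0.217, 0.976, 0.007], [-0.004, 0.006, -1.0]]
force: [-0.6, 0.2, -0.6]
opening: 0.005
```

```bash
python3 - <<'E'
from h import *
p=np.load("p.npy"); a=p[3]+60
s=bot.read_state(); print(s["position"],s["force"])
# sweep: finger angle leads post by off deg; 5 deg per row (10mm -> 77 mm/s), tool y stays tangential
off=11; f=[a+20-4*k for k in range(1,11)]
plan([(*pol(p,.111,g,.093),g+90-off) for g in f])
E
```

```text
[0.6308671  0.2343439  0.09160525] [-0.64381618  0.21702952 -0.56247646]
[6.31000e-01 2.34000e-01 9.20000e-02 1.02542e+02] -> [ 0.646  0.2    0.093 91.712]
[[-0.0025, -0.0063, -0.0014, -0.09, 0.0], [-0.0044, -0.0138, -0.0014, -0.02, 0.0], [-0.0057, -0.0215, -0.0014, 0.049, 0.0], [-0.0066, -0.0292, -0.0014, 0.119, 0.0], [-0.0068, -0.0369, -0.0014, 0.189, 0.0]]
[ 0.646  0.2    0.093 91.712] -> [ 0.647  0.161  0.093 71.712]
[[-0.0012, -0.0077, 0.0, 0.07, 0.0], [-0.0019, -0.0154, 0.0, 0.14, 0.0], [-0.002, -0.0231, 0.0, 0.209, 0.0], [-0.0016, -0.0309, 0.0, 0.279, 0.0], [-0.0007, -0.0385, 0.0, 0.349, 0.0]]
```

move_arm --pt "-0.0025 -0.006 -0.001 0 0" --pt "-0.0045 -0.014 -0.001 0.02 0" --pt "-0.0055 -0.0215 -0.001 0.05 0" --pt "-0.0065 -0.029 -0.001 0.12 0" --pt "-0.007 -0.037 -0.001 0.19 0"

```text
time_s: 3.9
position: [0.6471, 0.1996, 0.0946]
tcp_rot: [[-1.0, -0.025, 0.006], [-0.025, 1.0, 0.008], [-0.007, 0.008, -1.0]]
force: [-0.2, 0.7, 0.7]
opening: 0.006
```

```bash
python3 - <<'E'
from h import *
p=np.load("p.npy")
s=bot.read_state(); im=optics.capture("wrist"); cv2.imwrite("pics/w1.png",im[:,:,::-1]); print(s["position"],s["force"])
m=model(p); c=cam("wrist",s)
d=s["position"][:2]-p[:2]; print("finger ang",np.degrees(np.arctan2(d[1],d[0])),np.hypot(*d))
for k in ("p0","s","d"): print(k,proj(c,m[k]))
E
```

```text
[0.64707827 0.19961111 0.09460047] [-0.21866693  0.67874138  0.65028763]
finger ang 12.448530929977716 0.11243353289714134
p0 [317.38161771 249.18927008]
s [206.29668762 108.47942   ]
d [374.58133217  71.37458869]
```

View pics/w1.png

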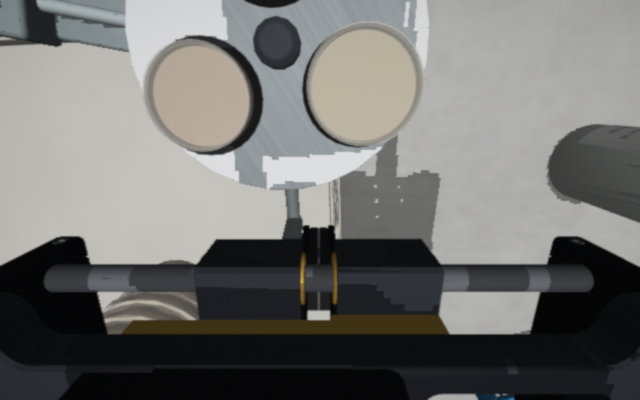

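The fingertips are now against post_0, with the post's stem at (292,225) just left of them. The single's top is at about (201,95) and the double's at (364,85). I'll measure the turn and continue the sweep.

```bash
python3 - <<'E'
from h import *
p=np.load("p.npy"); s=bot.read_state(); c=cam("wrist",s)
q=fit([(c,dict(s=np.array([200,94.]),d=np.array([364,84.])))],p,free=(3,)); print("single",q[3],"turned",q[3]-p[3])
d=s["position"][:2]-p[:2]; fa=np.degrees(np.arctan2(d[1],d[0])); off=fa-(q[3]+60); print("offset",off)
goal=p[2]-180; print("finger goal",goal+60+off,"remaining",q[3]-goal)
g0=fa; f=[g0-5*k for k in range(1,21)]
plan([(*pol(p,.111,g,.093),g+90-off) for g in f])
E
```

```text
{'s': [-1.2, 2.9], 'd': [6.2, 1.5]}
single -55.39911173159582 turned -8.110731008436161
offset 7.217600615262169
finger goal -121.4310687359336 remaining 133.24955761959995
[ 0.647  0.198  0.095 91.322] -> [ 0.645  0.15   0.093 69.601]
[[0.0001, -0.0099, 0.0015, 0.03, 0.0], [-0.0004, -0.0195, 0.0015, 0.117, 0.0], [-0.0, -0.0292, 0.0015, 0.205, 0.0], [0.0011, -0.0388, 0.0015, 0.292, 0.0], [0.0032, -0.0483, 0.0015, 0.379, 0.0]]
[ 0.645  0.15   0.093 69.601] -> [ 0.625  0.107  0.093 44.601]
[[-0.0008, -0.0097, 0.0, 0.087, 0.0], [-0.0007, -0.0193, 0.0, 0.175, 0.0], [0.0001, -0.029, 0.0, 0.262, 0.0], [0.0019, -0.0385, 0.0, 0.349, 0.0], [0.0044, -0.0478, 0.0, 0.436, 0.0]]
[ 0.625  0.107  0.093 44.601] -> [ 0.587  0.076  0.093 19.601]
[[-0.0008, -0.0097, 0.0, 0.087, 0.0], [-0.0007, -0.0193, 0.0, 0.175, 0.0], [0.0001, -0.029, 0.0, 0.262, 0.0], [0.0019, -0.0385, 0.0, 0.349, 0.0], [0.0044, -0.0478, 0.0, 0.436, 0.0]]
[ 0.587  0.076  0.093 19.601] -> [ 0.541  0.064  0.093 -5.399]
[[-0.0008, -0.0097, 0.0, 0.087, 0.0], [-0.0007, -0.0193, 0.0, 0.175, 0.0], [0.0001, -0.029, 0.0, 0.262, 0.0], [0.0019, -0.0385, 0.0, 0.349, 0.0], [0.0044, -0.0478, 0.0, 0.436, 0.0]]
```

move_arm --pt "0 -0.01 0.0015 0.03 0" --pt "0 -0.0195 0.0015 0.117 0" --pt "0 -0.029 0.0015 0.205 0" --pt "0.001 -0.039 0.0015 0.292 0" --pt "0.003 -0.048 0.0015 0.38 0"

```text
time_s: 4.58
position: [0.6464, 0.1497, 0.0938]
tcp_rot: [[-0.936, 0.353, 0.009], [0.353, 0.936, 0.008], [-0.006, 0.01, -1.0]]
force: [0.1, 2.1, 1.3]
opening: 0.005
```

move_arm --pt "-0.001 -0.0095 0.001 0.087 0" --pt "-0.0005 -0.0195 0.001 0.175 0" --pt "0 -0.029 0.001 0.262 0" --pt "0.002 -0.0385 0.001 0.35 0" --pt "0.0045 -0.048 0.001 0.436 0"

```text
time_s: 5.2
position: [0.6264, 0.1056, 0.0933]
tcp_rot: [[-0.696, 0.717, 0.012], [0.718, 0.696, 0.008], [-0.003, 0.014, -1.0]]
force: [0.8, 1.4, 0.8]
opening: 0.007
```

```bash
cat >> h.py <<'E'
def where(p,a_off=7.2):
    s=bot.read_state(); d=s["position"][:2]-p[:2]; fa=np.degrees(np.arctan2(d[1],d[0])); R=s["tcp_rot"]
    print("finger ang",fa,"r",np.hypot(*d),"yang",np.degrees(np.arctan2(R[1,1],R[0,1])),"z",s["position"][2],"t",s["time_s"],"F",np.round(s["force"],1),"j",np.round(s["joint_positions"]))
    return fa
E
python3 - <<'E'
from h import *
p=np.load("p.npy"); fa=where(p); off=7.2
plan([(*pol(p,.111,fa-5*k,.092),fa-5*k+90-off) for k in range(1,16)])
E
```

```text
finger ang -38.067720390746054 r 0.11315849501521309 yang 44.148258244627506 z 0.09334991878593149 t 5.2 F [0.8 1.4 0.8] j [ -1.  41.  88.   1.  50. -45.]
[ 0.626  0.106  0.093 44.148] -> [ 0.588  0.076  0.092 19.732]
[[0.0012, -0.0099, 0.0013, 0.077, 0.0], [0.0012, -0.0196, 0.0013, 0.164, 0.0], [0.002, -0.0293, 0.0013, 0.252, 0.0], [0.0036, -0.0388, 0.0013, 0.339, 0.0], [0.0061, -0.0482, 0.0013, 0.426, 0.0]]
[ 0.588  0.076  0.092 19.732] -> [ 0.541  0.064  0.092 -5.268]
[[-0.0008, -0.0097, 0.0, 0.087, 0.0], [-0.0007, -0.0193, 0.0, 0.175, 0.0], [0.0002, -0.029, 0.0, 0.262, 0.0], [0.0019, -0.0385, 0.0, 0.349, 0.0], [0.0044, -0.0478, 0.0, 0.436, 0.0]]
[ 0.541  0.064  0.092 -5.268] -> [  0.494   0.073   0.092 -30.268]
[[-0.0008, -0.0097, 0.0, 0.087, 0.0], [-0.0007, -0.0193, 0.0, 0.175, 0.0], [0.0002, -0.029, 0.0, 0.262, 0.0], [0.0019, -0.0385, 0.0, 0.349, 0.0], [0.0044, -0.0478, 0.0, 0.436, 0.0]]
```

move_arm --pt "0.001 -0.01 0.001 0.077 0" --pt "0.0015 -0.0195 0.001 0.164 0" --pt "0.002 -0.029 0.001 0.252 0" --pt "0.004 -0.039 0.001 0.34 0" --pt "0.006 -0.048 0.001 0.426 0"

```text
time_s: 5.82
position: [0.5892, 0.0754, 0.0929]
tcp_rot: [[-0.334, 0.942, 0.017], [0.942, 0.334, 0.007], [0.001, 0.018, -1.0]]
force: [2.4, 0.9, 2.0]
opening: 0.004
```

move_arm --pt "0 -0.0095 0.001 0.087 0" --pt "0.0005 -0.0195 0.001 0.175 0" --pt "0.001 -0.029 0.001 0.262 0" --pt "0.003 -0.0385 0.001 0.35 0" --pt "0.0055 -0.048 0.001 0.436 0"

```text
time_s: 6.45
position: [0.5438, 0.0633, 0.0923]
tcp_rot: [[0.098, 0.995, 0.021], [0.995, -0.098, 0.005], [0.008, 0.021, -1.0]]
force: [0.8, -1.0, 1.5]
opening: 0.008
```

```bash
python3 - <<'E'
from h import *
p=np.load("p.npy"); fa=where(p); off=7.2
s=bot.read_state(); plan([(*pol(p,.111,fa-4*k,.092),fa-4*k+90-off) for k in range(1,6)])
E
```

```text
finger ang -86.68558635498862 r 0.1122302736245777 yang -5.634599239458404 z 0.09230366068027303 t 6.45 F [ 0.8 -1.   1.5] j [ -5.  36. 101.   1.  41.  -0.]
[ 0.544  0.063  0.092 -5.635] -> [  0.505   0.069   0.092 -23.886]
[[0.0003, -0.0079, 0.0003, 0.039, 0.0], [-0.0001, -0.0156, 0.0003, 0.109, 0.0], [0.0, -0.0234, 0.0003, 0.179, 0.0], [0.0007, -0.0311, 0.0003, 0.249, 0.0], [0.0019, -0.0387, 0.0003, 0.319, 0.0]]
```

move_arm --pt "0.001 -0.008 0.0005 0.04 0" --pt "0.001 -0.0155 0.0005 0.11 0" --pt "0.0015 -0.0235 0.0005 0.18 0" --pt "0.002 -0.031 0.0005 0.25 0" --pt "0.003 -0.0385 0.0005 0.32 0"

```text
time_s: 7.08
position: [0.5072, 0.0691, 0.0921]
tcp_rot: [[0.408, 0.912, 0.026], [0.913, -0.409, 0.004], [0.014, 0.022, -1.0]]
force: [2.4, -1.1, 2.7]
opening: 0.004
```

```bash
python3 - <<'E'
from h import *
p=np.load("p.npy"); fa=where(p); s=bot.read_state(); np.savez("s2.npz",**{k:s[k] for k in("position","tcp_rot")})
w=optics.capture("wrist")[:,:,::-1]; t=optics.capture("top")[:,:,::-1]; cv2.imwrite("pics/t2.png",t)
c=cam("wrist",s); q=p.copy(); q[3]=fa-7.2-60; print(q[3]); m=model(q)
print({k:np.round(proj(c,m[k])) for k in m})
z=cv2.convertScaleAbs(cv2.resize(t[160:260,255:385],None,fx=4,fy=4,interpolation=cv2.INTER_CUBIC),alpha=1.5)
o=np.zeros((600,800,3),np.uint8); o[:240,:640]=w[:240]; o[200:600,280:800]=z; cv2.imwrite("pics/c2.png",o)
E
```

```text
finger ang -105.78596353075098 r 0.11046286836139557 yang -24.126742315225066 z 0.09213021623165246 t 7.075 F [ 2.4 -1.1  2.7] j [ -5.  35. 106.   1.  37.  19.]
-172.98596353075098
{'p0': array([292., 259.]), 'p1': array([ 515., -124.]), 'p2': array([  27., -120.]), 's': array([204.,  99.]), 'd': array([377.,  95.]), 't': array([ 273., -126.]), 'tip': array([ 68., 117.]), 'piv': array([357., 300.]), 'knob': array([337., 413.])}
```

View pics/c2.png

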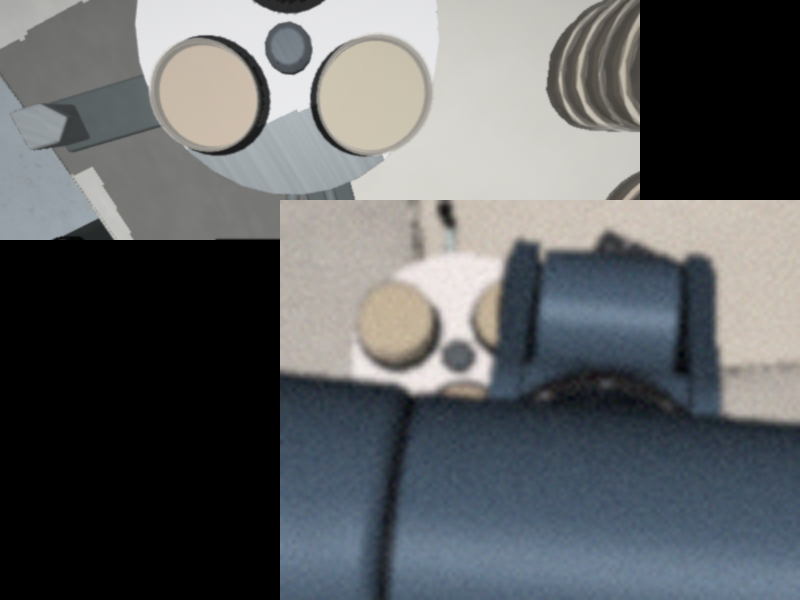

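The wrist view has the single at (207,94), the double at (373,94), and the pointer tip at about (72,125). The top view is mostly hidden by the arm. Next I'll measure the angle still to go.

```bash
python3 - <<'E'
from h import *
p=np.load("p.npy"); s=np.load("s2.npz"); c=cam("wrist",s); q0=p.copy(); q0[3]=-173
o={k:np.array(v,float) for k,v in dict(s=(207,93.5),d=(373,94),tip=(72,125)).items()}
for fr in ((2,3),(0,1,2,3),(3,)):
    q=fit([(c,o)],q0,free=fr); print(fr,q,"remaining",q[3]-(q[2]-180), "w.r.t. prior yaw",q[3]-(p[2]-180))
fa=where(p)
plan([(*pol(p,.111,fa-g,.092),fa-g+90-7.2) for g in (3,6,9,11,12)])
E
```

```text
{'s': [-3.4, 4.5], 'd': [3.7, 1.9], 'tip': [0.0, -0.0]}
(2, 3) [   0.53728804    0.17537465   -6.51004321 -173.72578757 -127.92742033] remaining 12.784255639640776 w.r.t. prior yaw 14.922881780901548
{'s': [-5.6, 0.1], 'd': [2.0, 0.0], 'tip': [0.0, -0.0]}
(0, 1, 2, 3) [   0.53745365    0.17700341   -5.81985774 -174.61999522 -127.92742033] remaining 11.199862516745725 w.r.t. prior yaw 14.028674129463894
{'s': [-3.4, 4.5], 'd': [3.7, 1.9], 'tip': [-4.3, -8.5]}
(3,) [   0.53728804    0.17537465   -8.64866935 -173.72565905 -127.92742033] remaining 14.923010305223897 w.r.t. prior yaw 14.923010305223897
finger ang -106.53587313937197 r 0.11038513430530014 yang -23.98665719328752 z 0.09182137990633987 t 7.175 F [-0.4 -0.5  0.5] j [ -5.  35. 106.   1.  37.  19.]
[  0.506   0.07    0.092 -23.987] -> [  0.484   0.078   0.092 -35.736]
[[-0.0012, -0.0057, -0.0002, 0.048, 0.0], [-0.0015, -0.0115, -0.0002, 0.1, 0.0], [-0.0015, -0.0173, -0.0002, 0.153, 0.0], [-0.0013, -0.0212, -0.0002, 0.188, 0.0], [-0.0012, -0.0231, -0.0002, 0.205, 0.0]]
```

move_arm --pt "-0.001 -0.006 0 0.05 0" --pt "-0.0015 -0.0115 0 0.1 0" --pt "-0.0015 -0.0155 0 0.14 0" --pt "-0.0015 -0.019 0 0.17 0" --pt "-0.0015 -0.019 0 0.17 0"

```text
time_s: 7.8
position: [0.4883, 0.0758, 0.0917]
tcp_rot: [[0.554, 0.832, 0.024], [0.832, -0.555, 0.005], [0.017, 0.017, -1.0]]
force: [1.6, 0.5, 1.3]
opening: 0.003
```

move_arm --pt "0 0.008 0 0 0" --pt "0 0.016 -0.01 0 0" --pt "0 0.016 -0.06 0 0" --pt "0 0.016 -0.11 0 0" --pt "0 0.016 -0.15 0 0"

```text
time_s: 8.43
position: [0.4986, 0.0658, 0.2445]
tcp_rot: [[0.554, 0.832, 0.026], [0.832, -0.555, 0.005], [0.018, 0.019, -1.0]]
force: [0.4, 0.7, 0.1]
opening: 0.005
```

```bash
python3 - <<'E'
from h import *
p=np.load("p.npy"); where(p)
s=bot.read_state()
# move back to +x to bare the top view, keep camera looking at stand: place TCP so the table is in the upper half
R=s["tcp_rot"]; print(np.round(R,3), s["position"])
c=cam("wrist",s); m=model([*p[:3],p[2]-180,p[4]]); print({k:np.round(proj(c,m[k])) for k in m})
E
```

```text
finger ang -109.46297290510873 r 0.11623024975754895 yang -33.699083327346514 z 0.24454433582474294 t 8.425 F [0.4 0.7 0.1] j [ -5.  20. 100.   0.  59.  28.]
[[ 0.554  0.832  0.026]
 [ 0.832 -0.555  0.005]
 [ 0.018  0.019 -1.   ]] [0.4985604  0.06578615 0.24454434]
{'p0': array([278., 185.]), 'p1': array([394.,  15.]), 'p2': array([178.,  -8.]), 's': array([241.,  96.]), 'd': array([329., 104.]), 't': array([287.,   5.]), 'tip': array([177., 131.]), 'piv': array([350., 211.]), 'knob': array([348., 274.])}
```

```bash
python3 - <<'E'
from h import *
s=bot.read_state(); np.savez("s3.npz",position=s["position"],tcp_rot=s["tcp_rot"]); cv2.imwrite("pics/w3.png",optics.capture("wrist")[:,:,::-1])
E
```

move_arm --pt "-0.058 0.027 0 0 0" --pt "-0.116 0.054 0 0 0" --pt "-0.174 0.08 0 0 0" --pt "-0.232 0.107 0 0 0" --pt "-0.29 0.134 0 0 0"

```text
time_s: 9.1
position: [0.4527, -0.245, 0.2469]
tcp_rot: [[0.554, 0.832, 0.036], [0.832, -0.555, 0.004], [0.023, 0.028, -0.999]]
force: [0.3, -0.9, -0.3]
opening: 0.007
```

```bash
python3 - <<'E'
from h import *
t=optics.capture("top")[:,:,::-1]; cv2.imwrite("pics/t3.png",t)
w=cv2.imread("pics/w3.png")
z=cv2.convertScaleAbs(cv2.resize(t[160:260,265:365],None,fx=6,fy=6,interpolation=cv2.INTER_CUBIC),alpha=1.5)
w2=cv2.resize(w[0:220,140:400],None,fx=3,fy=3,interpolation=cv2.INTER_CUBIC)[:600,:780]
cv2.imwrite("pics/c3.png",w2); cv2.imwrite("pics/c3t.png",z)
E
```

```text
(no output)
```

View pics/c3.png

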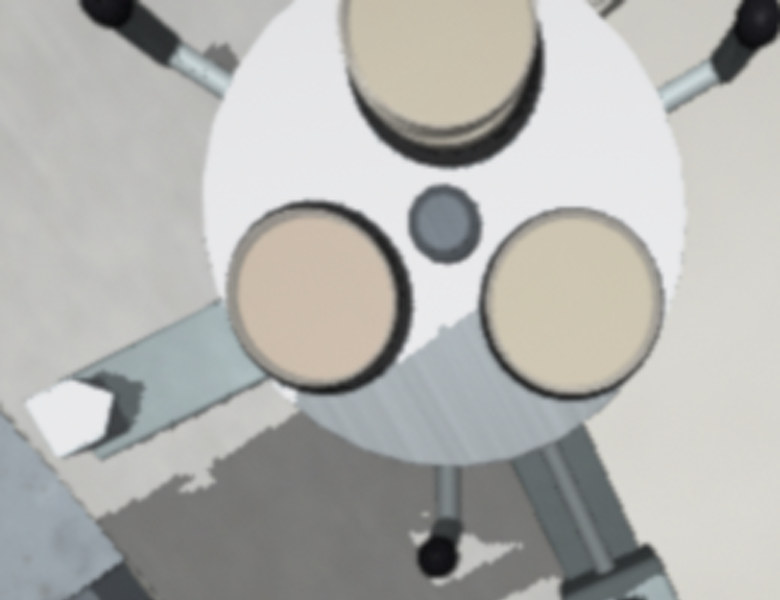

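View pics/c3t.png

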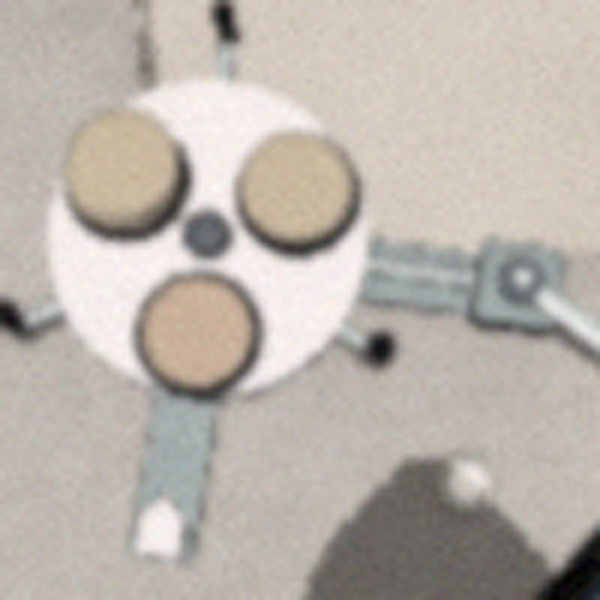

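Both views show the single dish nearly in line with the pointer. In the wrist crop the single is at (316,293), the tip at (112,400) and post_0 at (437,556). In the top crop the single is at (197,330), the tip at (160,500) and post_0 at (380,348). Next I'll fit these.

```bash
cat > obs3.py <<'E'
from obs import *
W3=unz(dict(p0=(437,556),p1=(756,20),p2=(107,5),s=(316,293),d=(573,302),tip=(113,400)),140,0,3)
T3=unz(dict(p0=(380,348),p1=(223,20),p2=(10,315),s=(197,330),d=(298,190),t=(125,172),tip=(160,500),piv=(522,277)),265,160,6)
c3=cam("wrist",np.load("s3.npz"))
E
python3 - <<'E'
from obs3 import *
p=np.load("p.npy"); q0=p.copy(); q0[3]=-186
for o in ([(c3,W3)],[(ct,T3)],[(c3,W3),(ct,T3)]):
    q=fit(o,q0,free=(0,1,2,3)); print(q,"remaining",q[3]-q[2]+180)
# image-only check: homography-free: angle of dish and tip seen from hub, rays to planes
for c,d,hub in ((c3,W3,(140+444/3,224/3)),(ct,T3,(265+207/6,160+233/6))):
    for hz in (.058,.066):
        h=ray(c,hub,hz)[:2]; A=lambda uv,z:np.degrees(np.arctan2(*(ray(c,uv,z)[:2]-h)[::-1]))
        print(hz,h,"single",A(d["s"],.071),"tip",A(d["tip"],.055),"p0-60",A(d["p0"],.094)-60,"p1-180",A(d["p1"],.094)-180,"p2+60",A(d["p2"],.094)+60)
E
```

```text
{'p0': [0.5, -0.1], 'p1': [-0.4, 0.1], 'p2': [-0.5, -1.1], 's': [-2.0, 2.1], 'd': [0.8, 0.4], 'tip': [1.2, -0.5]}
[ 5.37553794e-01  1.75393815e-01 -7.73244493e+00 -1.84776246e+02
 -1.27927420e+02] remaining 2.9561984703854307
{'p0': [0.4, 0.3], 'p1': [0.3, -0.5], 'p2': [-0.9, 0.4], 's': [-0.0, 0.7], 'd': [-0.1, -0.5], 't': [-1.0, -1.0], 'tip': [1.3, -0.3], 'piv': [0.1, 0.9]}
[ 5.35114473e-01  1.75536492e-01 -8.39185671e+00 -1.85097783e+02
 -1.27927420e+02] remaining 3.2940740518075984
{'p0': [0.2, 0.1], 'p1': [-0.7, 0.3], 'p2': [-0.8, -0.8], 's': [-2.3, 2.3], 'd': [0.6, 0.7], 'tip': [0.6, -0.9]}
{'p0': [0.5, -0.6], 'p1': [0.1, -1.2], 'p2': [-0.8, -0.1], 's': [0.2, -0.0], 'd': [-0.1, -1.3], 't': [-1.0, -1.6], 'tip': [1.7, -0.9], 'piv': [0.2, -0.1]}
[ 5.37197338e-01  1.75370878e-01 -8.02340152e+00 -1.84759651e+02
 -1.27927420e+02] remaining 3.263750854422426
0.058 [0.53783368 0.17533899] single 174.36507349645441 tip 172.22620781499543 p0-60 -185.17387120776965 p1-180 -184.80848723922207 p2+60 175.64676907300233
0.066 [0.53785653 0.17427962] single 173.1477257022163 tip 171.79136983291528 p0-60 -185.5033209361657 p1-180 -184.25938968161452 p2+60 175.41959273430842
0.058 [0.53696684 0.17504644] single 174.35373113862008 tip 169.9052311109176 p0-60 -186.0058970172048 p1-180 -184.5633563178198 p2+60 175.67469490370104
0.066 [0.53549681 0.17449775] single 173.56925667912665 tip 169.57404936117572 p0-60 -185.54624150263763 p1-180 -184.2108488907771 p2+60 174.84647021653728
```

```bash
python3 - <<'E'
from obs3 import *
W3["s"]=unz(dict(s=(314.5,295)),140,0,3)["s"]
p=np.load("p.npy")
sets=[(cw,W,0),(ct,A,0),(cs,B,0),(c3,W3,1),(ct,T3,1)]; cams=[cw,ct,cs,c3]
def res(v,det=False):
    x=p[0]+.01*v[0];y=p[1]+.01*v[1];yaw=p[2]+v[2];th=(p[3]+v[3],-185+v[4]);b=p[4]+v[5]; r=[]
    for c,d,i in sets:
        k=[j for j in range(4) if cams[j] is c][0]; dx=np.array([*v[6+2*k:8+2*k],0])*.001
        m=model([x,y,yaw,th[i],b]); r.append(np.concatenate([proj(c,np.array(m[n])+dx)-uv for n,uv in d.items()]))
    return np.concatenate(r+[v[6:]/1.5])  # 1.5 mm prior on camera shift, 1 px noise
r=least_squares(res,np.zeros(14),loss="soft_l1"); cov=np.linalg.inv(r.jac.T@r.jac); v=r.x
print("xy",p[:2]+.01*v[:2],"yaw",p[2]+v[2],"th0",p[3]+v[3],"th1",-185+v[4],"brake",p[4]+v[5],"shifts",np.round(v[6:],1))
J=np.zeros(14);J[4]=1;J[2]=-1; print("remaining",-185+v[4]-p[2]-v[2]+180,"+-",np.sqrt(J@cov@J),"cost",r.cost)
P=np.array([p[0]+.01*v[0],p[1]+.01*v[1],p[2]+v[2],-185+v[4],p[4]+v[5]]); np.save("p3.npy",P)
# return: descend behind post_0 on its CCW side, 12.5 deg gap, then push
off=7.2; a=P[3]+60; s=bot.read_state()
print("push from finger ang ~",a+off,"to",P[2]-180+60+off)
R=s["tcp_rot"]; st=(*s["position"],np.degrees(np.arctan2(R[1,1],R[0,1])))
hi=(*pol(P,.111,a+15,.245),a-90+180-0); hi=(*hi[:3],a+90)
plan(lin(st,hi,5)+lin(hi,(*hi[:2],.093,a+90),4))
E
```

```text
xy [0.53633349 0.17526916] yaw -8.515868305040312 th0 -47.28289702099372 th1 -184.77495935737045 brake -127.04971911691918 shifts [-0.4 -0.6 -0.8  0.2  0.1  0.4  1.1 -0. ]
remaining 3.7409089476698796 +- 0.46029229150372125 cost 13.823454374682932
push from finger ang ~ -117.57495935737045 to -121.3158683050403
[  0.453  -0.254   0.247 -33.946] -> [  0.499   0.071   0.245 -34.775]
[[0.059, -0.0287, 0.0005, 0.003, 0.0], [0.118, -0.0573, 0.0009, 0.006, 0.0], [0.177, -0.086, 0.0014, 0.009, 0.0], [0.236, -0.1146, 0.0018, 0.012, 0.0], [0.2951, -0.1433, 0.0023, 0.014, 0.0]]
[  0.499   0.071   0.245 -34.775] -> [  0.499   0.071   0.093 -34.775]
[[-0.0, 0.0, 0.038, -0.0, 0.0], [-0.0, 0.0, 0.076, -0.0, 0.0], [-0.0, 0.0, 0.114, -0.0, 0.0], [-0.0, 0.0, 0.152, -0.0, 0.0]]
```

move_arm --pt "0.059 -0.0285 0 0 0" --pt "0.118 -0.0575 0 0.005 0" --pt "0.177 -0.086 0.001 0.01 0" --pt "0.236 -0.1145 0.002 0.01 0" --pt "0.295 -0.143 0.002 0.015 0"

```text
time_s: 9.78
position: [0.4974, 0.0603, 0.2456]
tcp_rot: [[0.571, 0.82, 0.038], [0.821, -0.571, -0.006], [0.017, 0.034, -0.999]]
force: [1.4, -0.1, 0.7]
opening: 0.004
```

```bash
python3 - <<'E'
from h import *
P=np.load("p3.npy"); where(P)
s=bot.read_state(); R=s["tcp_rot"]; g=-109
b=pol(P,.1115,g,.093); a=[*b[:2],s["position"][2]]
d=[R.T@(np.array(w)-s["position"]) for w in (a,b)]; print(np.round(d,4))
E
```

```text
finger ang -108.69457375988466 r 0.12140788262508098 yang -34.83674422707827 z 0.24560379620941242 t 9.775 F [ 1.4 -0.1  0.7] j [ -6.  19. 101.  -0.  58.  29.]
[[ 0.0094 -0.0033  0.    ]
 [ 0.0068 -0.0086  0.1525]]
```

move_arm --pt "0.009 -0.003 0 0 0" --pt "0.009 -0.004 0.04 0 0" --pt "0.008 -0.006 0.08 0 0" --pt "0.0075 -0.007 0.115 0 0" --pt "0.007 -0.0085 0.1525 0 0"

```text
time_s: 10.4
position: [0.5009, 0.0688, 0.0923]
tcp_rot: [[0.571, 0.82, 0.039], [0.821, -0.572, -0.006], [0.017, 0.036, -0.999]]
force: [-0.6, -0.4, 0.1]
opening: 0.005
```

```bash
python3 - <<'E'
from h import *
P=np.load("p3.npy"); where(P)
s=bot.read_state(); R=s["tcp_rot"]
for g in (-113,-115,-117,-118.5,-119.3):
    w=pol(P,.1105,g,.092); print(np.round(R.T@(np.array(w)-s["position"]),4))
E
```

```text
finger ang -108.395916216016 r 0.1122022183112454 yang -34.88602767924142 z 0.09233035986486544 t 10.4 F [-0.6 -0.4  0.1] j [ -5.  34. 108.  -0.  36.  30.]
[-0.0005 -0.0091 -0.    ]
[-0.0013 -0.0129 -0.0002]
[-0.0019 -0.0167 -0.0003]
[-0.0022 -0.0196 -0.0004]
[-0.0024 -0.0211 -0.0005]
```

move_arm --pt "-0.0005 -0.009 0 0.02 0" --pt "-0.001 -0.013 0 0.03 0" --pt "-0.002 -0.0165 0 0.04 0" --pt "-0.002 -0.02 0 0.04 0" --pt "-0.0025 -0.021 0 0.04 0"

```text
time_s: 11.02
position: [0.4832, 0.0789, 0.0926]
tcp_rot: [[0.604, 0.796, 0.042], [0.797, -0.604, -0.006], [0.02, 0.037, -0.999]]
force: [1.1, -0.2, 0.5]
opening: 0.004
```

move_arm --pt "0 0 0 0 0"

```text
time_s: 11.15
position: [0.4832, 0.079, 0.0929]
tcp_rot: [[0.603, 0.796, 0.043], [0.797, -0.604, -0.006], [0.021, 0.038, -0.999]]
force: [-0.2, 0.3, -1.1]
opening: 0.005
```

```bash
python3 - <<'E'
from h import *
P=np.load("p3.npy"); where(P)
E
```

```text
finger ang -118.87409818027392 r 0.10997321432963195 yang -37.16674335911155 z 0.0929206623129519 t 11.15 F [-0.2  0.3 -1.1] j [ -4.  34. 110.  -0.  34.  34.]
```

move_arm --pt "0 0.009 0 0 0" --pt "0 0.018 -0.01 0 0" --pt "0 0.018 -0.06 0 0" --pt "-0.015 0.02 -0.11 0 0" --pt "-0.03 0.02 -0.155 0 0"

```text
time_s: 11.78
position: [0.4749, 0.0432, 0.2503]
tcp_rot: [[0.603, 0.796, 0.044], [0.797, -0.604, -0.007], [0.021, 0.039, -0.999]]
force: [0.6, 0.2, -0.0]
opening: 0.006
```

move_arm --pt "0 0 0 0 0" --pt "0 0 0 0 0"

```text
time_s: 12.02
position: [0.4749, 0.043, 0.2504]
tcp_rot: [[0.604, 0.796, 0.044], [0.797, -0.604, -0.007], [0.022, 0.039, -0.999]]
force: [-0.1, -0.4, 0.0]
opening: 0.008
```

```bash
python3 - <<'E'
from h import *
s=bot.read_state(); np.savez("s4.npz",position=s["position"],tcp_rot=s["tcp_rot"]); w=optics.capture("wrist")[:,:,::-1]; cv2.imwrite("pics/w4.png",w)
cv2.imwrite("pics/c4.png",cv2.resize(w[0:200,150:410],None,fx=3,fy=3,interpolation=cv2.INTER_CUBIC))
E
```

```text
(no output)
```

View pics/c4.png

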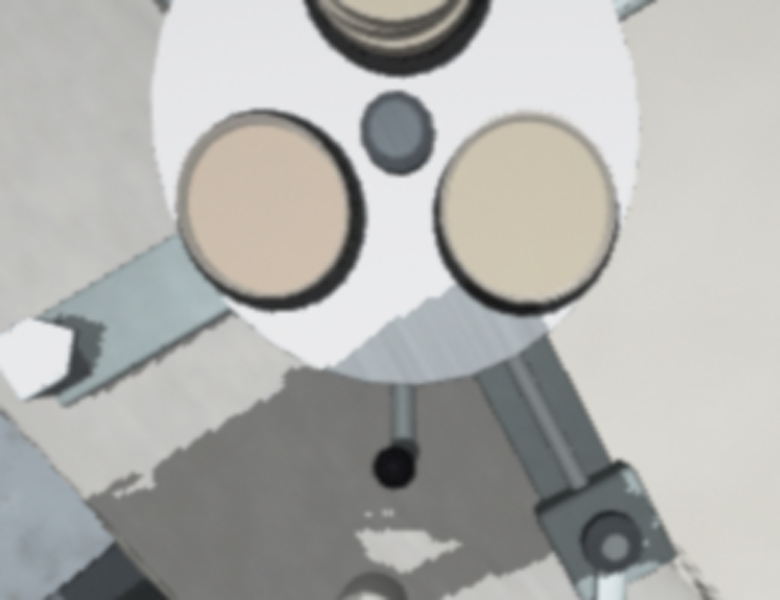

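The single is at (266,206), the double at (527,207), post_0 at (395,467), the tip at about (73,345) and the pivot at about (611,543). I'll fit these and also take the yaw from the tongue edges.

```bash
python3 - <<'E'
from obs3 import *
P=np.load("p3.npy"); c4=cam("wrist",np.load("s4.npz"))
W4=unz(dict(p0=(395,467),s=(266,206),d=(527,207),tip=(73,345),piv=(611,543)),150,0,3)
q=fit([(c4,W4)],P,free=(0,1,2,3)); print(q,"remaining",q[3]-q[2]+180)
def ang(a,b,z): 
    u=unz(dict(a=a,b=b),150,0,3); A=ray(c4,u["a"],z);B=ray(c4,u["b"],z); d=A-B; return np.round(A,4)[:2],np.degrees(np.arctan2(d[1],d[0]))
print("ptr tongue",ang((45,315),(180,236),.028),ang((65,405),(232,312),.028))
print("brk tongue",ang((540,505),(475,378),.028),ang((608,465),(545,330),.028))
def line(names,z): pass
h=ray(c4,(150+397/3,132/3),.06)[:2]; A=lambda n,z:np.degrees(np.arctan2(*(ray(c4,W4[n],z)[:2]-h)[::-1]))%360
print(h,"single",A("s",.071),"tip",A("tip",.055),"piv+270",A("piv",.062)-90,"p0-60",A("p0",.094)-60)
E
```

```text
{'p0': [-0.2, 0.2], 's': [-2.2, 1.4], 'd': [0.4, 0.0], 'tip': [0.2, -3.5], 'piv': [0.8, -0.2]}
[ 5.36595817e-01  1.75699090e-01 -7.99780477e+00 -1.87493505e+02
 -1.27049719e+02] remaining 0.5043000694679733
ptr tongue (array([0.3894, 0.2135]), np.float64(170.8337783037866)) (array([0.3711, 0.184 ]), np.float64(170.20731045124245))
brk tongue (array([0.4981, 0.0349]), np.float64(-99.93948500968371)) (array([0.5307, 0.0312]), np.float64(-100.70745227313887))
[0.53817744 0.17529975] single 172.25573129799872 tip 173.09754752033462 piv+270 171.11027592173195 p0-60 171.82902333964824
```

```bash
python3 - <<'E'
from obs3 import *
P=np.load("p3.npy"); c4=cam("wrist",np.load("s4.npz"))
W3["s"]=unz(dict(s=(314.5,295)),140,0,3)["s"]; W3["tip"]=unz(dict(s=(112,394)),140,0,3)["s"]
W4=unz(dict(p0=(395,467),s=(266,206),d=(527,207),tip=(73,330),piv=(611,543)),150,0,3)
q=fit([(c4,W4)],P,free=(0,1,2,3)); print(q,"remaining",q[3]-q[2]+180)
p=np.load("p.npy")
sets=[(cw,W,0),(ct,A,0),(cs,B,0),(c3,W3,1),(ct,T3,1),(c4,W4,2)]; cams=[cw,ct,cs,c3,c4]
def res(v):
    x=p[0]+.01*v[0];y=p[1]+.01*v[1];yaw=p[2]+v[2];th=(p[3]+v[3],-185+v[4],-187+v[16]);b=p[4]+v[5]; r=[]
    for c,d,i in sets:
        k=[j for j in range(5) if cams[j] is c][0]; dx=np.array([*v[6+2*k:8+2*k],0])*.001
        m=model([x,y,yaw,th[i],b]); r.append(np.concatenate([proj(c,np.array(m[n])+dx)-uv for n,uv in d.items()]))
    return np.concatenate(r+[v[6:16]/1.5])
r=least_squares(res,np.zeros(17),loss="soft_l1"); v=r.x; cov=np.linalg.inv(r.jac.T@r.jac)
P=np.array([p[0]+.01*v[0],p[1]+.01*v[1],p[2]+v[2],-187+v[16],p[4]+v[5]]); J=np.zeros(17);J[16]=1;J[2]=-1
print(P,"remaining",P[3]-P[2]+180,"+-",np.sqrt(J@cov@J),np.round(v[6:16],1)); np.save("p4.npy",P)
im=cv2.imread("pics/w4.png"); h=np.zeros((400,640)); g=cv2.resize(im[90:145,140:185],None,fx=8,fy=8,interpolation=cv2.INTER_CUBIC)
t=cv2.imread("pics/t3.png"); g2=cv2.resize(t[236:256,280:304],None,fx=14,fy=14,interpolation=cv2.INTER_CUBIC)
o=np.zeros((440,720,3),np.uint8); o[:,:360]=g; o[:280,370:706]=g2; cv2.imwrite("pics/tipz.png",o)
E
```

```text
{'p0': [-0.2, -0.3], 's': [-1.5, 0.5], 'd': [1.1, -0.1], 'tip': [0.1, -0.2], 'piv': [0.2, 0.2]}
[ 5.37613996e-01  1.75547623e-01 -8.64673342e+00 -1.87964349e+02
 -1.27049719e+02] remaining 0.6823846785591456
[ 5.36683753e-01  1.75364058e-01 -8.65342802e+00 -1.87920992e+02
 -1.26806850e+02] remaining 0.7324356395906477 +- 0.5519048519243166 [-0.6 -0.7 -1.   0.1 -0.   0.3  0.8  0.   0.8  0.2]
```

View pics/tipz.png

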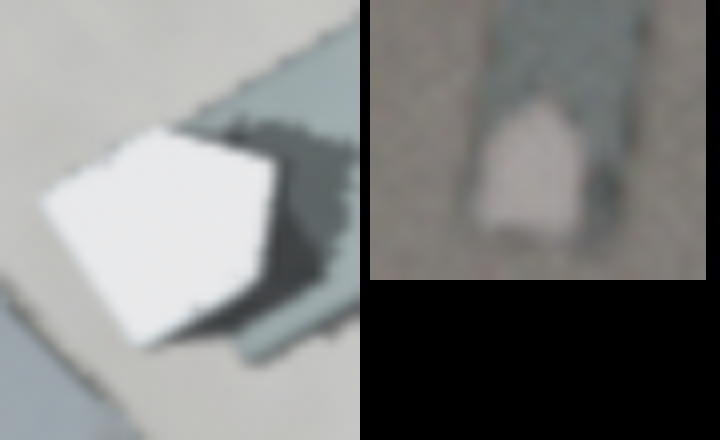

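The zoom puts the arrow apex at pixel (174.3,109.3) in the wrist image and (291.5,242.6) in the top image. The other cues suggest about 0.7–1° still to go, so I'll make one more small nudge.

move_arm --pt "0.015 0 0.02 0 0" --pt "0.03 -0.002 0.045 0 0" --pt "0.03 -0.002 0.095 0 0" --pt "0.03 -0.002 0.145 0 0" --pt "0.03 -0.006 0.157 0 0"

```text
time_s: 12.7
position: [0.4915, 0.0702, 0.089]
tcp_rot: [[0.604, 0.796, 0.033], [0.797, -0.604, -0.005], [0.015, 0.029, -0.999]]
force: [-0.3, 0.7, 0.1]
opening: 0.002
```

```bash
python3 - <<'E'
from h import *
s=bot.read_state(); R=s["tcp_rot"]; print(s["position"],s["force"])
for w in ((.4852,.078,.0925),(.4825,.0794,.0925),(.4815,.0799,.0925)): print(np.round(R.T@(np.array(w)-s["position"]),4))
E
```

```text
[0.49149668 0.07019295 0.08895816] [-0.31071655  0.72419604  0.09642055]
[ 0.0025 -0.0096 -0.0038]
[ 0.002  -0.0126 -0.0039]
[ 0.0018 -0.0137 -0.0039]
```

move_arm --pt "0.0025 -0.005 -0.003 0 0" --pt "0.0025 -0.0095 -0.004 0 0" --pt "0.002 -0.0125 -0.004 0 0" --pt "0.002 -0.0135 -0.004 0 0" --pt "0.002 -0.0138 -0.004 0 0"

```text
time_s: 13.32
position: [0.4827, 0.08, 0.0935]
tcp_rot: [[0.604, 0.796, 0.036], [0.797, -0.604, -0.006], [0.017, 0.032, -0.999]]
force: [0.7, -0.0, 1.0]
opening: 0.008
```

move_arm --pt "0 0 0 0 0"

```text
time_s: 13.45
position: [0.4827, 0.0799, 0.0938]
tcp_rot: [[0.604, 0.796, 0.036], [0.797, -0.604, -0.006], [0.017, 0.032, -0.999]]
force: [0.5, -0.1, -0.1]
opening: 0.003
```

```bash
python3 - <<'E'
from h import *
where(np.load("p3.npy"))
E
```

```text
finger ang -119.35156771028447 r 0.1093892642386439 yang -37.19124635879783 z 0.09375813162248145 t 13.45 F [ 0.5 -0.1 -0.1] j [ -4.  33. 110.  -0.  34.  34.]
```

move_arm --pt "0 0.009 0 0 0" --pt "0 0.018 -0.002 0 0" --pt "0 0.018 -0.03 0 0" --pt "0 0.018 -0.07 0 0" --pt "0 0.018 -0.075 0 0"

```text
time_s: 14.08
position: [0.4964, 0.069, 0.1716]
tcp_rot: [[0.604, 0.796, 0.042], [0.797, -0.604, -0.006], [0.02, 0.037, -0.999]]
force: [-0.2, 0.0, -0.5]
opening: 0.007
```

```bash
python3 - <<'E'
from h import *
P=np.load("p4.npy"); m=model(P); pv=m["piv"]; print(pv,m["knob"],P[4],"stop",P[2]-90+31)
s=bot.read_state(); R=s["tcp_rot"]; w=pol(pv,.065,P[4]-27,.165); print(w, np.hypot(*w[:2]))
print(np.round(R.T@(np.array(w)-s["position"]),4), "then down to .092")
E
```

```text
[np.float64(0.5118583008071347), np.float64(0.01224233407257086), 0.062] [np.float64(0.4729155447885716), np.float64(-0.03980054972222545), 0.093] -126.80684983155278 stop -67.65342802295646
[np.float64(0.45353307630283246), np.float64(-0.01644857366006706), 0.165] 0.4538312537454439
[-0.0941  0.0173  0.0054] then down to .092
```

move_arm --pt "-0.047 0.008 0 0 0" --pt "-0.094 0.017 0.004 0 0" --pt "-0.0945 0.016 0.03 0 0" --pt "-0.095 0.015 0.055 0 0" --pt "-0.0955 0.0145 0.078 0 0"

```text
time_s: 14.7
position: [0.4532, -0.0168, 0.0909]
tcp_rot: [[0.605, 0.795, 0.04], [0.796, -0.605, -0.006], [0.02, 0.036, -0.999]]
force: [1.0, 1.3, -0.7]
opening: 0.001
```

```bash
cat > br.py <<'E'
from h import *
import sys
P=np.load("p4.npy"); pv=model(P)["piv"]
s=bot.read_state(); R=s["tcp_rot"]; d=s["position"]-pv; g0=np.degrees(np.arctan2(d[1],d[0])); ya=np.degrees(np.arctan2(R[1,1],R[0,1]))
print("g",g0,"r",np.hypot(*d[:2]),"ya",ya,"z",s["position"][2],"F",np.round(s["force"],1),"t",s["time_s"])
for g in map(float,sys.argv[1:]):
    w=pol(pv,.066,g,.092); y=max(g+15+90,-37.); print(np.round([*(R.T@(np.array(w)-s["position"])),-np.radians(y-ya)],4).tolist())
E
python3 br.py -148 -141 -134 -127 -120
```

```text
g -153.67647314246176 r 0.06548678972248025 ya -37.28092562439083 z 0.09087645604973554 F [ 1.   1.3 -0.7] t 14.7
[-0.0031, 0.0058, -0.001, -0.0049]
[-0.0054, 0.0135, -0.0008, -0.0224]
[-0.0069, 0.0214, -0.0005, -0.1445]
[-0.0073, 0.0295, -0.0002, -0.2667]
[-0.0068, 0.0375, 0.0001, -0.3889]
```

move_arm --pt "-0.003 0.006 -0.001 0 0" --pt "-0.0055 0.0135 -0.001 -0.02 0" --pt "-0.007 0.0215 -0.0005 -0.145 0" --pt "-0.0075 0.0295 0 -0.267 0" --pt "-0.007 0.0375 0 -0.39 0"

```text
time_s: 15.32
position: [0.4789, -0.0456, 0.0928]
tcp_rot: [[0.253, 0.967, 0.04], [0.967, -0.253, -0.006], [0.005, 0.04, -0.999]]
force: [-1.4, 1.1, -1.3]
opening: 0.009
```

```bash
python3 br.py -113 -106 -99 -94 -90
```

```text
g -119.71712173829037 r 0.06656817014580411 ya -14.660385237382412 z 0.09282967469727799 F [-1.4  1.1 -1.3] t 15.325
[-0.001, 0.0077, 0.0011, -0.1162]
[-0.0017, 0.0157, 0.0015, -0.2384]
[-0.0014, 0.0237, 0.0018, -0.3606]
[-0.0006, 0.0294, 0.002, -0.4479]
[0.0004, 0.0339, 0.0022, -0.5177]
```

move_arm --pt "-0.001 0.0077 0.001 -0.115 0" --pt "-0.0015 0.0157 0.0015 -0.24 0" --pt "-0.0015 0.0237 0.002 -0.36 0" --pt "-0.0005 0.0295 0.002 -0.45 0" --pt "0.0005 0.034 0.002 -0.52 0"

```text
time_s: 15.95
position: [0.5125, -0.0544, 0.0932]
tcp_rot: [[-0.264, 0.964, 0.041], [0.964, 0.264, -0.006], [-0.017, 0.038, -0.999]]
force: [-1.5, -0.6, -0.7]
opening: 0.004
```

```bash
python3 br.py -87 -84 -82 -80 -79; python3 - <<'E'
from h import *
s=bot.read_state(); w=optics.capture("wrist"); cv2.imwrite("pics/w5.png",w[:,:,::-1])
E
```

```text
g -89.44346164814154 r 0.06663497602653702 ya 15.335842937213199 z 0.09315843084962395 F [-1.5 -0.6 -0.7] t 15.95
[-0.0, 0.0029, 0.0013, -0.0465]
[-0.0007, 0.0062, 0.0014, -0.0989]
[-0.001, 0.0085, 0.0015, -0.1338]
[-0.0013, 0.0108, 0.0016, -0.1687]
[-0.0014, 0.012, 0.0016, -0.1861]
```

move_arm --pt "0 0.003 0.001 -0.045 0" --pt "-0.0005 0.006 0.001 -0.1 0" --pt "-0.001 0.0085 0.0015 -0.135 0"

```text
time_s: 16.38
position: [0.5222, -0.0537, 0.0929]
tcp_rot: [[-0.393, 0.919, 0.043], [0.919, 0.394, -0.007], [-0.024, 0.037, -0.999]]
force: [-3.3, -0.8, 1.6]
opening: 0.012
```

```bash
python3 br.py -81 -80 -79 -78 -77
```

```text
g -81.06155899843557 r 0.06674519555345186 ya 23.194445147227192 z 0.09291846905823099 F [-3.3 -0.8  1.6] t 16.375
[0.0007, 0.0002, 0.0009, -0.0141]
[0.0005, 0.0013, 0.001, -0.0315]
[0.0002, 0.0025, 0.001, -0.049]
[-0.0, 0.0036, 0.0011, -0.0664]
[-0.0002, 0.0047, 0.0011, -0.0839]
```

Force is rising (3.3 N), so the stop is probably near. I'll press a little further.

move_arm --pt "0.0005 0.0015 0.001 0 0" --pt "0.0005 0.003 0.001 0 0"

```text
time_s: 16.62
position: [0.5225, -0.0532, 0.0925]
tcp_rot: [[-0.394, 0.918, 0.038], [0.919, 0.395, -0.009], [-0.023, 0.032, -0.999]]
force: [-9.8, -8.2, 7.3]
opening: -0.001
```

move_arm --pt "0 0.002 0 0 0" --pt "0 0.003 0 0 0"

```text
time_s: 16.88
position: [0.5225, -0.0531, 0.0927]
tcp_rot: [[-0.395, 0.918, 0.032], [0.918, 0.396, -0.01], [-0.022, 0.026, -0.999]]
force: [-8.5, -8.7, 5.5]
opening: 0.005
```

```bash
python3 br.py -78
```

```text
g -80.72169315437668 r 0.06625670105627311 ya 23.33000994889794 z 0.0926999100028765 F [-8.5 -8.7  5.5] t 16.875
[-0.0004, 0.0031, 0.0008, -0.0641]
```

The lever is against its far stop: about 12 N with no further motion. I'll back off, lift and check.

move_arm --pt "0 -0.008 0 0 0" --pt "0 -0.018 0 0 0" --pt "0 -0.018 -0.05 0 0" --pt "0 -0.018 -0.11 0 0" --pt "0 -0.018 -0.16 0 0"

```text
time_s: 17.5
position: [0.5008, -0.0586, 0.2542]
tcp_rot: [[-0.395, 0.918, 0.034], [0.918, 0.395, -0.01], [-0.023, 0.027, -0.999]]
force: [1.6, -0.7, 0.3]
opening: 0.003
```

```bash
python3 - <<'E'
from h import *
s=bot.read_state(); R=s["tcp_rot"]; print(s["position"],s["force"]); print(R.T@(np.array([.44,-.25,.26])-s["position"]))
E
```

```text
[ 0.50081336 -0.05863801  0.25424968] [ 1.62862376 -0.73578748  0.30865762]
[-0.15186246 -0.1313564  -0.00583378]
```

```bash
python3 - <<'E'
from h import *
s=bot.read_state(); np.savez("s6.npz",position=s["position"],tcp_rot=s["tcp_rot"]); w=optics.capture("wrist")[:,:,::-1]; cv2.imwrite("pics/w6.png",w)
E
```

move_arm --pt "-0.03 -0.026 0 0 0" --pt "-0.06 -0.052 0 0 0" --pt "-0.09 -0.079 -0.002 0 0" --pt "-0.12 -0.105 -0.004 0 0" --pt "-0.15 -0.13 -0.005 0 0"

```text
time_s: 18.18
position: [0.4433, -0.2497, 0.2653]
tcp_rot: [[-0.395, 0.918, 0.046], [0.918, 0.396, -0.015], [-0.032, 0.037, -0.999]]
force: [-0.3, -0.3, 0.1]
opening: 0.009
```

```bash
python3 - <<'E'
from h import *
t=optics.capture("top")[:,:,::-1]; cv2.imwrite("pics/t6.png",t); w=cv2.imread("pics/w6.png")
z=cv2.convertScaleAbs(cv2.resize(t[160:260,265:385],None,fx=4,fy=4,interpolation=cv2.INTER_CUBIC),alpha=1.5)
o=np.zeros((600,800,3),np.uint8); o[:220,:640]=w[:220]; o[200:,320:]=z; cv2.imwrite("pics/c6.png",o)
E
```

```text
(no output)
```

View pics/c6.png

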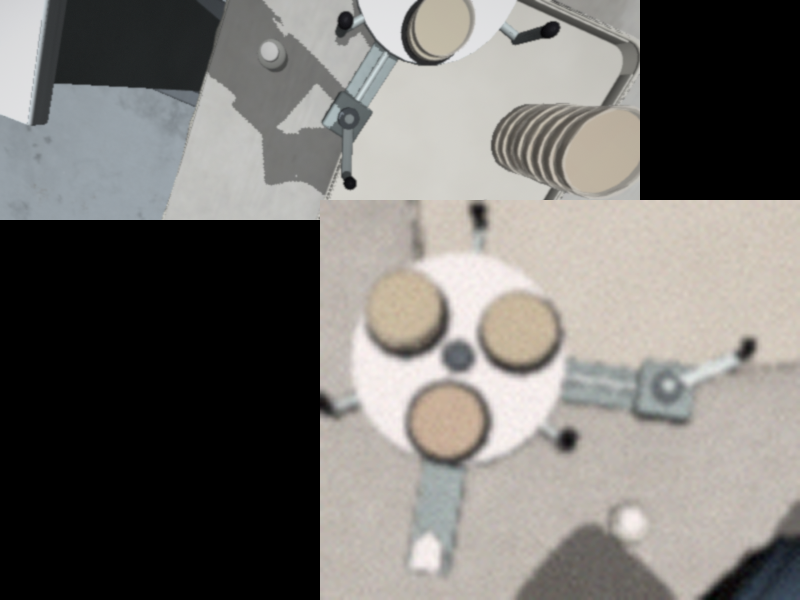

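The dish is in line with the pointer, and the lever has swung over to the +x side, with its knob at (747,347) in the top crop. Now the final numbers.

```bash
python3 - <<'E'
from obs3 import *
P=np.load("p4.npy"); P[3]-=.5; P[4]=P[2]-59
T=unz({k:(u-320,v-200) for k,(u,v) in dict(p0=(568,440),p1=(479,215),s=(448,421),d=(519,331),t=(406,311),tip=(427,533),piv=(667,387),knob=(747,347)).items()},265,160,4)
W={k:np.array(v,float) for k,v in dict(p0=(345,19.5),p1=(549,30),piv=(347,119),knob=(349,183)).items()}; c=cam("wrist",np.load("s6.npz"))
for o in ([(ct,T)],[(c,W)],[(ct,T),(c,W)]):
    q=fit(o,P,free=(0,1,2,3,4)); print(q,"remaining",q[3]-q[2]+180,"brake past -y",q[4]-q[2]+90)
q=fit([(ct,T),(c,W)],P,free=(3,4)); print("yaw fixed",q[3]-q[2]+180,q[4]-q[2]+90)
t=lambda n:ray(ct,{ "a":(342.3,240.0)}["a"],.058)
print("small dropper now",ray(ct,(265+(629-320)/4,160+(522-200)/4),.058),"before .405 .042")
E
```

```text
{'p0': [0.2, 0.4], 'p1': [-0.1, -0.4], 's': [-0.4, 0.5], 'd': [0.1, -0.4], 't': [-1.1, -0.8], 'tip': [0.9, -0.0], 'piv': [0.2, 0.8], 'knob': [0.1, -0.0]}
[ 5.34339367e-01  1.75738346e-01 -8.72185630e+00 -1.88836396e+02
 -6.44042523e+01] remaining -0.11454002224698456 brake past -y 34.31760403764574
{'p0': [-0.0, 0.8], 'p1': [-0.8, 0.2], 'piv': [1.2, -1.0], 'knob': [0.0, -0.6]}
[ 5.37811597e-01  1.75319987e-01 -8.69059248e+00 -1.88753795e+02
 -6.75192193e+01] remaining -0.0632028596045302 brake past -y 31.171373138792134
{'p0': [0.3, -0.6], 'p1': [-0.0, -1.3], 's': [-0.2, -0.4], 'd': [0.3, -1.3], 't': [-0.9, -1.6], 'tip': [1.1, -0.9], 'piv': [0.3, -0.1], 'knob': [0.6, -0.1]}
{'p0': [-0.8, 0.4], 'p1': [-1.5, -0.3], 'piv': [0.6, -1.2], 'knob': [0.0, -0.8]}
[ 5.37016452e-01  1.75315711e-01 -8.67124445e+00 -1.88733210e+02
 -6.68919620e+01] remaining -0.06196506370775978 brake past -y 31.77928247516398
{'p0': [0.3, -0.5], 'p1': [-0.1, -1.2], 's': [-0.2, -0.3], 'd': [0.2, -1.2], 't': [-1.0, -1.5], 'tip': [1.1, -0.8], 'piv': [0.3, -0.0], 'knob': [0.5, -0.1]}
{'p0': [-1.1, 0.3], 'p1': [-1.7, -0.5], 'piv': [0.4, -1.4], 'knob': [0.0, -1.0]}
yaw fixed -0.04797046053477061 31.971385069726026
small dropper now [0.40642242 0.04267744 0.058     ] before .405 .042
```

The dish is aligned to within about 0.1°, and the brake is at its 31° stop. The dropper hasn't moved and the arm is clear, so I'm handing in.

```bash
python3 -c "
from rig import hand_in; print(hand_in())"
```

```text
the job is handed in; nothing more can be done
None
```

The single dish now stands in line with the pointer, the brake lever is at its far stop, and the job is handed in at about 18 s of the 72 s allowed. I pushed post_0 clockwise by about 141° with the closed fingertips, including two small corrections. I then swung the brake lever round until it met about 12 N without moving further, backed off and retreated to one side.

**Dish alignment:** the final fit puts the single dish about 0.1° from the pointer line. My uncertainty on that is roughly 0.5°, or about 0.5 mm at the dish. An earlier set of readings had disagreed on the stand's yaw by 1–2°, mainly because I had misread the pointer's tip; I corrected that from a zoomed picture. In the last pictures the top and wrist cameras agree.

**Brake:** the final fit puts the lever at about 32°, against the nominal 31° far stop. Taken alone, the wrist camera gives 31.2° and the top camera 34.3°. The firm stop I felt fits the nominal value.

**Other things:** the small dropper is within about 1.5 mm of its first measured place, which is within measuring error. I did not re-measure the other bystanders; the arm kept well away from them. I saw no contact with the dishes, and the sweep forces stayed below 4 N.

I used 12 viewed pictures, two past the budget of 10.

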